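# Lock the sheet stop with its clevis pin

## Task

Lock the sheet stop of the jig on the bench: take the headed steel pin out of its wooden stand, slide the stop by its black grip until the hole in its strap lies under the hole of the fork, and push the pin down through fork and strap until its head sits fully home on the fork. Let go at the end, and leave the can, the mug and the spoon that stand close by where they are.

Things in the scene. Friction and masses are not known exactly. Their poses are not given: they have to be found in the camera images.
- pin: Loose headed steel pin, 122 mm long, about 0.3 kg, upright in its stand at the start. Origin at the tip (bottom end), z runs up the pin to its knob. Nose: cone from 19 to 24 mm diameter over the first 8 mm; shank 24 mm diameter up to 84 mm; head flange 40 mm diameter, 84 to 92 mm; round knob 28 mm diameter, 92 to 122 mm, to grip or push.
- pin_seat (a point): Point on the pin's axis at the underside of its head flange, 84 mm above the tip; axes as the pin.
- stand: Fixed wooden block 74 x 74 mm, 40 mm tall, with a loose through hole in the middle in which the pin stands with its tip on the bench. Origin at the centre of its underside.
- jig: Fixed sheet-stop jig, base plate 120 x 300 mm, origin under it on the bench; its own y is the slide direction, z up. Its fork has an upper block 74 (x) by 64 (y) mm, 70 to 100 mm high, hole 25.8 mm; below it the flat strap slides through (40 mm wide, 54 to 66 mm high); then a lower plate, 40 to 52 mm high, hole 27 mm. The hole axis is at local (0, 70 mm).
- fork_mouth (a point): Centre of the fork's upper hole at the fork's top face, 100 mm above the bench; axes as the jig. The head flange rests here when home. With the strap's hole out of line, a pin put in stands by itself with its tip 34 mm below this point. In the lower plate a spring plunger grips the pin: it does not fall the last 20 mm or so but must be pushed with some 10 N.
- stop_slide (a joint): Travel of the stop along the jig's +y, 0 to 0.080 m, friction about 3 N. Starts at 0 to 0.010, the strap's hole short of the fork. The holes line up somewhere between 0.020 and 0.070, to be found by sight or touch: a pin standing in the fork drops when the strap's 26.5 mm hole comes under its nose. The strap is solid on both sides of its one hole.
- stop_grip (a point): Centre of the top of the stop's black grip fin, 108 mm above the bench; axes as the jig. The fin is 22 mm thick (x), 32 mm long (y), 42 mm tall, on an aluminium carriage whose top is 66 mm high. The strap runs from the carriage to the fork; it is clamped at an adjustable length, so its hole lies 80 to 130 mm from the grip towards +y, untracked.
- canister: Bystander, to be left alone: closed steel can, 68 mm across, 95 mm tall; origin at the centre of its underside.
- mug: Bystander, to be left alone: white mug, 90 mm tall; origin at the centre of its underside.
- spoon: Bystander, to be left alone: large steel spoon with a wooden handle, lying on the bench; origin about its middle.
Mind the look-alikes: they are no part of the job. What is shaped like the pin but red or turquoise is not meant.

How it is judged:
On the way:
1. the pin has been lifted clear of its stand (height (world z) of pin above 0.05 m), for 0.1 s.
At the end, for the whole second after the job is handed in: The pin stands in the fork and through the strap, head fully home: underside of the head within 2.5 mm of the fork's top face, within 4 mm of the hole's axis, upright within 0.08 rad, at rest, with the stop slid to where the holes line up (beyond 15 mm) (z of pin_seat in the frame of fork_mouth between -0.004 and 0.0025 m and horizontal distance between pin_seat and fork_mouth below 0.004 m and angle between the z axis of pin and the z axis of fork_mouth, either way round below 0.08 rad and value of joint stop_slide above 0.015 m and linear speed of pin below 0.02 m/s); the robot touches nothing.
It fails at once if the can, the mug or the spoon was moved by more than 40 mm (distance of any of canister, mug, spoon from where it was at the start of the episode above 0.04 m).
It also fails if it takes over 69 s, if anything falls off the work surface, if the arm or the gripper's body presses on something with over 40 N, if the wrist force passes 120 N, or if a joint passes its speed limit or range.

## Robot

A 7-joint arm with a two-finger parallel gripper is mounted at the origin on the work surface. World frame = base frame: x ahead of the robot, y to its left, z up, the work surface at z = 0. Lengths are in m, angles in rad, forces in N, time in s.
With the tool pointing down it reaches from about 0.4 to 0.85 m from the base axis. Payload 4.5 kg.
Tool frame: the origin (TCP) lies midway between the tips of the shut fingers; the grasp point (between the pads) lies 19 mm behind it; z points along the fingers, y is the line along which they close (so a half turn about z gives the same grasp; the last joint's range is limited). The gripper opens to 88 mm and grips with 3 to 60 N. Pads are 18 mm wide; open, the fingers measure 123 mm over their backs; the gripper's body (75 mm by 187 mm) begins 45 mm behind the grasp point.
Start: joints at [1.272, 0.689, -0.195, 1.565, 0.157, 0.902, -0.215], TCP at [0.204, -0.591, 0.239] pointing down, gripper open.
Joint ranges: [-3.01, 3.01], [-0.46, 2.08], [-1.47, 1.51], [0.13, 2.56], [-1, 4.14], [0.04, 2.09], [-2.66, 2.66]. Speed limits (rad/s): [2.57, 2.57, 3.14, 3.14, 3.14, 3.14, 3.14].

## Interface

Orientations are given as a unit quaternion [x, y, z, w].
In Python, from plant import r gives the robot as it stands.
- The arm moves only by the tool move_arm, never from a script. Its argument "targets" is a list that holds one entry, the list of rows, each a list of 7 numbers: the opening, from 0 (shut) to 1 (fully open), then the shift along the tool's x, y, z in mm, then the turn, a rotation vector about the tool's x, y, z in degrees. In form: [[[claw, dx, dy, dz, ax, ay, az], ...]]. A call has 1 to 10 rows; each row is the pose to reach, as a shift and turn from the pose commanded when the call began, along the tool's axes at that moment; what a row does not reach only later rows make up. A row lasts 1/8 s, in which the tool goes at most 62.5 mm and 10.7 degrees, less where a joint would pass 70% of its speed; a pose out of reach is approached as far as the arm can. A call with a gripper value outside its range is refused whole. The fingers move at their own pace and stop on an object; "newtons" is the grip in N (left out, the last holds). Time passes only in rows, so rows that repeat a pose let the fingers close. It gives the time, the measured TCP pose, the force, the opening and the grip force at its end, in the units of the state.
- r.get_state(): the state, without advancing time (a new reading comes with each control period).
- r.snapshot(name): name is "scene" or "top"; returns the picture (420x560x3 uint8, red, green, blue); there is no depth.
- r.camera_info(name): a dict with "fx", "fy", "cx", "cy" (pixels), "k1" (the pictures are not rectified: a ray, as slopes to the right and down, at radius r is drawn at 1 + k1 r^2 times it, then the intrinsics apply), "R" (3x3) and "t" (3): a world point X has camera coordinates R X + t. Camera axes: x right, y down, z forward; pixel columns grow to the right and rows downward; lengths in m; the calibration is good to about 2 mm. A picture is of the moment at which its call begins. camera_info takes no time and is no camera call.
- r.finish_job(): hands the job in; it is judged then, once.
The state is a dict: "clock": time; "q": joint angles; "qd": joint speeds; "joint_torque": joint torques, N m; "tool_pos": TCP position; "eef_rot": TCP orientation; "contact_force": force on the tool from outside, world axes, zero at the start; "moment": the same for the moment, N m; "opening": opening from 0.0 (shut) to 1.0 (fully open); "finger_force": force on a finger pad.
Only numpy, scipy, OpenCV 4.12 (cv2) and the standard library are available. Lean on these libraries where they do the work, as an engineer would, in place of code of your own. Each camera call takes 0.05 s, during which the arm holds its last target. There are 200 camera calls.

## Working session

There is one attempt and no reset: what is moved stays moved. The work goes in short steps, Python scripts to look and compute and a tool call to move; the robot and the scene stay as the last step left them, time stands still between calls to the robot, and variables do not carry over. Pictures are saved under pics/ and viewed, at most 10 in all, crops included, and the job is handed in when it is done.

Besides the shell and the picture viewer there is one more tool, called after "Emit:" as name([rows], argument=value, ...), one row to a line, values as JSON. move_arm: Moves the arm, as the interface text tells. Its arguments: {"type":"object","properties":{"targets":{"type":"array","items":{"type":"array","items":{"type":"array","items":{"type":"number"}}}},"newtons":{"type":"number"}},"required":["targets"]}

```bash
mkdir -p pics; python3 - <<'E'
from plant import r
import cv2
for n in ("scene","top"):
    im=r.snapshot(n); cv2.imwrite(f"pics/{n}0.png",im[:,:,::-1]); c=r.camera_info(n); print(n,c)
print(r.get_state())
E
ls
```

```text
scene {'fx': 395.38104711069536, 'fy': 395.38104711069536, 'cx': 277.03377638885456, 'cy': 212.66676020724736, 'k1': -0.02340633449532942, 'R': array([[ 0.5374188 ,  0.8432911 , -0.00641521],
       [ 0.66328309, -0.42737542, -0.61433361],
       [-0.52080377,  0.32589933, -0.78902032]]), 't': array([-0.31660024, -0.25707536,  1.19281786])}
top {'fx': 468.83539509415965, 'fy': 468.83539509415965, 'cx': 278.418487742537, 'cy': 211.7120143227993, 'k1': -0.11418312947748742, 'R': array([[ 0.00330563, -0.99993568, -0.01084947],
       [-0.9901774 , -0.00175645, -0.13980566],
       [ 0.13977761,  0.01120505, -0.99011952]]), 't': array([0.05537329, 0.47401377, 1.08826442])}
{'clock': 0.1, 'q': array([ 1.27175267,  0.68990469, -0.19450181,  1.56621903,  0.15727511,
        0.90250349, -0.21507419]), 'qd': array([-0.00064218, -0.00228938,  0.0009666 , -0.00255997,  0.00056925,
       -0.00151365,  0.0005453 ]), 'joint_torque': array([-4.30191445e-03, -5.28503430e+01, -1.27181523e+00, -1.53836238e+01,
       -5.25815960e-02,  2.05966455e-03,  7.68990708e-05]), 'tool_pos': array([ 0.20397929, -0.59018311,  0.2379925 ]), 'eef_rot': array([ 9.86177687e-01,  1.65689138e-01, -1.91307531e-04, -8.01425703e-04]), 'contact_force': array([ 0.45807407, -0.35412697,  0.35294593]), 'moment': array([ 0.01291425, -0.00093712,  0.02066082]), 'finger_force': 0.0, 'opening': 1.0019657725875355}
pics
```

View pics/scene0.png

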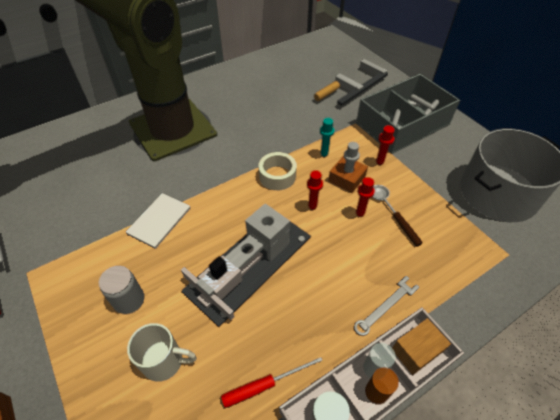

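View pics/top0.png

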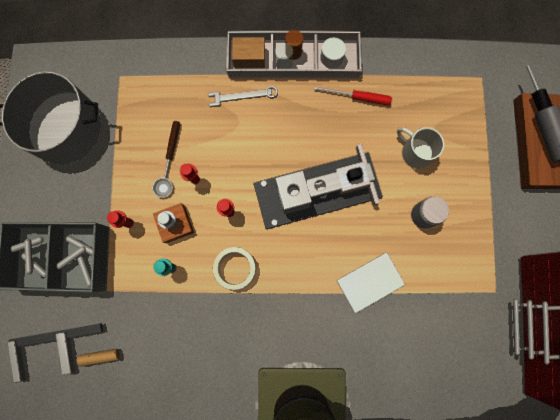

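The scene view shows the steel pin in its stand at about (350,160), the fork hole near (268,220) and the black grip at (217,267). The top view has the pin at (167,218), the fork hole at (293,190), the strap hole at (320,184) and the grip at (352,175). Next I enlarge crops of both views to get exact pixels.

```bash
cat > h.py <<'E'
import numpy as np, cv2
from plant import r
def ray(n,px):
    c=r.camera_info(n); K=np.array([[c['fx'],0,c['cx']],[0,c['fy'],c['cy']],[0,0,1]])
    d=np.array([(px[0]-c['cx'])/c['fx'],(px[1]-c['cy'])/c['fy']]); u=d.copy()
    for _ in range(20): u=d/(1+c['k1']*(u@u))
    return -c['R'].T@c['t'], c['R'].T@np.array([u[0],u[1],1])
def plane(n,px,z):
    o,d=ray(n,px); return o+d*(z-o[2])/d[2]
def tri(ps,pt):
    o,d=ray("scene",ps); p,e=ray("top",pt)
    s=np.linalg.lstsq(np.c_[d,-e],p-o,rcond=None)[0]
    a,b=o+d*s[0],p+e*s[1]; return (a+b)/2,np.linalg.norm(a-b)
def proj(n,X):
    c=r.camera_info(n); X=c['R']@X+c['t']; u=X[:2]/X[2]; u=u*(1+c['k1']*(u@u)); return u*c['fx']+[c['cx'],c['cy']]
E
python3 - <<'E'
import cv2,numpy as np
s=cv2.imread("pics/scene0.png");t=cv2.imread("pics/top0.png")
def crop(im,x,y,w,h,k): return cv2.resize(im[y:y+h,x:x+w],None,fx=k,fy=k,interpolation=cv2.INTER_CUBIC)
# jig: top & scene
a=crop(t,250,140,140,90,5)[:, :700]; cv2.imwrite("pics/c1.png",a)
b=crop(s,175,200,140,120,5); cv2.imwrite("pics/c2.png",b)
c=np.hstack([crop(t,140,165,64,90,6),crop(s,320,130,64,90,6)]); cv2.imwrite("pics/c3.png",c)
E
```

```text
(no output)
```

View pics/c1.png

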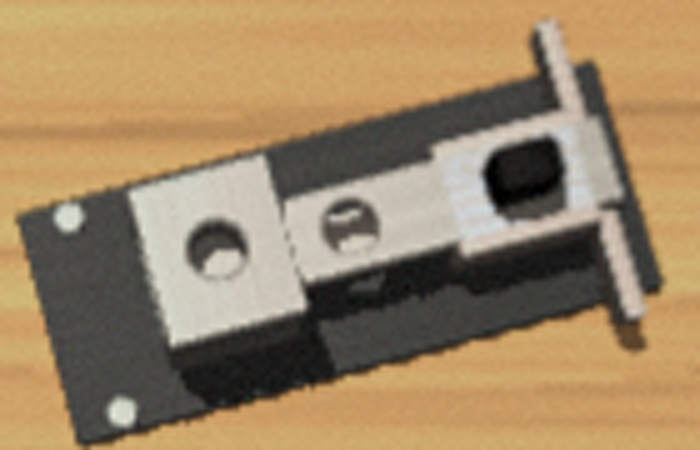

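View pics/c2.png

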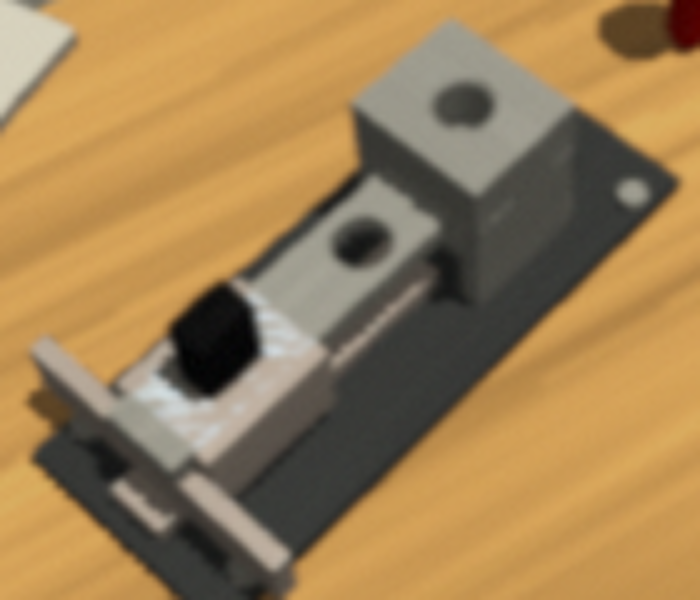

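View pics/c3.png

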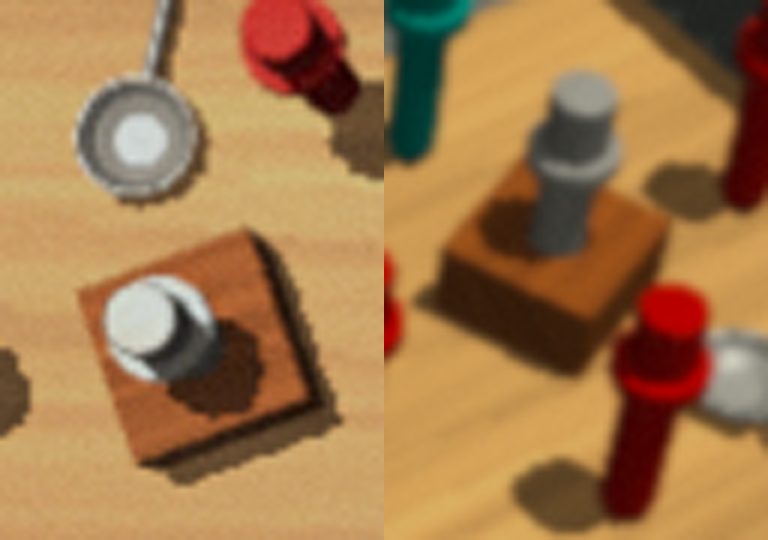

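Crops: in the top crop the fork hole is at (218,248), its face corners around it, strap hole (351,227) and grip top (524,166). In the scene crop the fork hole is at (464,104) and the strap hole at (362,241). The pin's knob top is at (139,319) in the top view and (585,95) in the scene half. I triangulate these.

```bash
cat > m1.py <<'E'
from h import *
np.set_printoptions(precision=4,suppress=True)
P=lambda x,y,ox,oy,k:((x+.5)/k-.5+ox,(y+.5)/k-.5+oy)
t1=lambda x,y:P(x,y,250,140,5); s1=lambda x,y:P(x,y,175,200,5)
t3=lambda x,y:P(x,y,140,165,6); s3=lambda x,y:P(x-384,y,320,130,6)
print("hole",tri(s1(464,104),t1(218,248)),plane("top",t1(218,248),.1),plane("scene",s1(464,104),.1))
ft=[t1(131,190),t1(265,155),t1(305,308),t1(172,346)]
fs=[s1(476,195),s1(354,105),s1(452,20),s1(575,108)]
C=[]
for a,b in zip(fs,ft): x=tri(a,b); C.append(x[0]); print(" fork",x)
C=np.array(C); print("fork centre",C.mean(0))
print("strap",tri(s1(362,241),t1(351,227)),plane("top",t1(351,227),.066),plane("scene",s1(362,241),.066))
print("knob",tri(s3(585,95),t3(139,319)),plane("top",t3(139,319),.122),plane("scene",s3(585,95),.122))
st=[t3(78,293),t3(247,230),t3(313,400),t3(140,465)]
print("stand",[plane("top",p,.04) for p in st],np.mean([plane("top",p,.04) for p in st],0))
print("stand s",[plane("scene",s3(*p),.04) for p in [(668,225),(585,320),(443,255)]])
print("grip",plane("top",t1(524,166),.108))
im=cv2.imread("pics/top0.png"); hsv=cv2.cvtColor(im,cv2.COLOR_BGR2HSV)
for nm,px in dict(redA=(188,170),redB=(115,216),redC=(225,205),teal=(162,265)).items(): print(nm,plane("top",px,.122))
bolts=[t1(68,217),t1(121,412)]
b=[plane("top",p,.02) for p in bolts]; print("bolts",b)
E
python3 m1.py
```

```text
hole (array([0.5167, 0.0223, 0.0966]), np.float64(0.00021987368370563528)) [0.5161 0.0225 0.1   ] [0.5188 0.021  0.1   ]
 fork (array([0.5429, 0.0397, 0.0546]), np.float64(0.04991617979544027))
 fork (array([ 0.5386, -0.0164,  0.1554]), np.float64(0.04226644743792412))
 fork (array([0.493 , 0.0056, 0.1377]), np.float64(0.04539422478119692))
 fork (array([0.494 , 0.0656, 0.0328]), np.float64(0.051463034715384645))
fork centre [0.5171 0.0236 0.0951]
strap (array([ 0.5334, -0.0408,  0.0625]), np.float64(9.9416582616758e-06)) [ 0.5327 -0.0405  0.066 ] [ 0.5355 -0.0418  0.066 ]
knob (array([0.4478, 0.3133, 0.1163]), np.float64(0.0012698377326394198)) [0.4474 0.3123 0.122 ] [0.452  0.3079 0.122 ]
stand [array([0.4683, 0.3592, 0.04  ]), array([0.4939, 0.2913, 0.04  ]), array([0.4256, 0.2626, 0.04  ]), array([0.3994, 0.3314, 0.04  ])] [0.4468 0.3111 0.04  ]
stand s [array([0.4726, 0.3527, 0.04  ]), array([0.4963, 0.2869, 0.04  ]), array([0.4339, 0.2595, 0.04  ])]
grip [ 0.5526 -0.116   0.108 ]
redA [0.5557 0.2591 0.122 ]
redB [0.451  0.4216 0.122 ]
redC [0.4762 0.1739 0.122 ]
teal [0.343  0.3104 0.122 ]
bolts [array([0.5466, 0.0942, 0.02  ]), array([0.4507, 0.0678, 0.02  ])]
```

```bash
cat >> h.py <<'E'
from scipy.spatial.transform import Rotation as Ro
def go(X,yawy=None):
    "shift (mm) in tool axes and turn to bring TCP to X, tool y to yaw yawy (deg), tool down"
    s=r.get_state(); T=Ro.from_quat(s['eef_rot']); v=T.inv().apply(np.array(X)-s['tool_pos'])*1000
    w=None
    if yawy is not None:
        a=np.radians(yawy); y=np.array([np.cos(a),np.sin(a),0]); z=np.array([0,0,-1.])
        w=np.degrees((T.inv()*Ro.from_matrix(np.c_[np.cross(y,z),y,z])).as_rotvec())
    print("shift",v.round(1),"turn",None if w is None else w.round(2), "dist",np.linalg.norm(v).round(1))
E
python3 - <<'E'
from h import *
exec(open("m1.py").read().split("print(\"hole")[0].split("from h import *")[1])
f=[plane("top",t1(*p),.1)[:2] for p in [(131,190),(265,155),(305,308),(172,346)]]
for a,b in [(1,0),(2,3),(1,2),(0,3)]: d=f[b]-f[a]; print(np.degrees(np.arctan2(d[1],d[0])),np.linalg.norm(d))
go((.554,-.118,.2),14.7); print(r.get_state()['q'])
E
```

```text
105.02980558209862 0.06318891148425884
106.20880298895219 0.06248458877524026
-165.90910887568714 0.0728468582671156
-165.33824442104876 0.07412428550887534
shift [ 485.1 -331.8   38.5] turn [ -0.08  -0.07 -85.63] dist 589.0
[ 1.2718  0.6899 -0.1945  1.5662  0.1573  0.9025 -0.2151]
```

Emit:
move_arm([
  [[1,48,-33,0,0,0,-8.5],[1,97,-66,0,0,0,-17],[1,145,-99,0,0,0,-25.5],[1,194,-133,0,0,0,-34],[1,242,-166,0,0,0,-42.5],[1,291,-199,5,0,0,-51],[1,340,-232,10,0,0,-60],[1,388,-265,15,0,0,-68.5],[1,437,-299,25,0,0,-77],[1,485,-332,38,0,0,-85.6]],
])

```text
clock: 1.35
tool_pos: [0.5551, -0.117, 0.2004]
eef_rot: [0.609, 0.793, -0.0, 0.0]
contact_force: [-0.3, -1.4, -0.1]
opening: 0.999
finger_force: 0.0
```

```bash
python3 - <<'E'
from h import *
go((.554,-.118,.2),14.7); print(r.get_state()['q'])
go((.554,-.118,.074),14.7)
E
```

```text
shift [-0.7 -1.4  0.4] turn [0.01 0.03 0.24] dist 1.6
[ 0.44200638  0.70543926 -0.54077918  1.77277895  0.48506558  0.79908829
 -0.07819614]
shift [ -0.6  -1.4 126.4] turn [0.01 0.03 0.24] dist 126.4
```

Emit:
move_arm([
  [[1,0,-1,50,0,0,0],[1,0,-1,90,0,0,0],[1,0,-1,115,0,0,0],[1,0,-1,126,0,0,0],[1,0,-1,126,0,0,0],[0,0,-1,126,0,0,0],[0,0,-1,126,0,0,0],[0,0,-1,126,0,0,0],[0,0,-1,126,0,0,0]],
], newtons=20)

```text
clock: 2.48
tool_pos: [0.5533, -0.1188, 0.075]
eef_rot: [0.611, 0.792, 0.0, 0.0]
contact_force: [-0.1, 0.8, 1.5]
opening: 0.57
finger_force: 0.0
```

```bash
python3 - <<'E'
from h import *
s=r.get_state(); print(s['tool_pos'],s['contact_force'],s['opening']*88,s['finger_force'])
d=np.array([-.2538,.9673,0])*.065
go(s['tool_pos']+d)
E
```

```text
[ 0.55330554 -0.11879526  0.07502992] [-0.09899723  0.78930313  1.45514452] 50.15823450841684 0.0
shift [65. -0. -0.] turn None dist 65.0
```

Emit:
move_arm([
  [[0,0,0,0,0,0,0],[0,0,0,0,0,0,0],[0,0,0,0,0,0,0],[0,0,0,0,0,0,0],[0,0,0,0,0,0,0]],
], newtons=20)

```text
clock: 3.1
tool_pos: [0.5546, -0.1184, 0.0748]
eef_rot: [0.611, 0.792, 0.001, 0.001]
contact_force: [5.1, 0.2, -4.1]
opening: 0.247
finger_force: 20.0
```

Emit:
move_arm([
  [[0,8,0,0,0,0,0],[0,18,0,0,0,0,0],[0,28,0,0,0,0,0],[0,38,0,0,0,0,0],[0,48,0,0,0,0,0],[0,57,0,0,0,0,0],[0,63,0,0,0,0,0],[0,65,0,0,0,0,0],[0,65,0,0,0,0,0]],
])

```text
clock: 4.22
tool_pos: [0.537, -0.0555, 0.0748]
eef_rot: [0.611, 0.792, 0.0, 0.0]
contact_force: [4.2, 0.9, -3.8]
opening: 0.247
finger_force: 20.0
```

```bash
python3 - <<'E'
from h import *
s=r.get_state(); print(s['tool_pos'],s['contact_force'])
print(np.linalg.norm(s['tool_pos'][:2]-[.5546,-.1184]), (s['tool_pos'][:2]-[.5546,-.1184])@[-.2538,.9673])
E
```

```text
[ 0.53704106 -0.05554426  0.07480368] [ 4.20629694  0.92658519 -3.80441241]
0.06526224385827445 0.06525681665795922
```

Emit:
move_arm([
  [[1,0,0,0,0,0,0],[1,0,0,0,0,0,0],[1,0,0,0,0,0,0],[1,0,0,-40,0,0,0],[1,0,0,-90,0,0,0],[1,0,0,-140,0,0,0]],
])

```text
clock: 4.97
tool_pos: [0.5358, -0.056, 0.2159]
eef_rot: [0.611, 0.792, -0.001, -0.001]
contact_force: [0.3, -0.0, -0.1]
opening: 0.902
finger_force: 0.0
```

```bash
python3 - <<'E'
from h import *
go((.4485,.312,.2),14.7)
E
```

```text
shift [378.1   8.7  16.1] turn [-0.09 -0.02 -0.03] dist 378.5
```

Emit:
move_arm([
  [[1,50,1,0,0,0,0],[1,105,2,0,0,0,0],[1,160,4,0,0,0,0],[1,215,5,0,0,0,0],[1,270,6,0,0,0,0],[1,325,8,0,0,0,0],[1,365,9,8,0,0,0],[1,378,9,16,0,0,0],[1,378,9,16,0,0,0]],
])

```text
clock: 6.1
tool_pos: [0.4491, 0.3111, 0.1978]
eef_rot: [0.611, 0.792, -0.001, 0.0]
contact_force: [0.5, -0.1, 1.1]
opening: 1.0
finger_force: 0.0
```

```bash
python3 - <<'E'
from h import *
go((.4485,.312,.097),14.7)
t=r.snapshot("top")[:,:,::-1]; s=r.snapshot("scene")[:,:,::-1]
f=lambda im,x,y,w,h:cv2.resize(im[y:y+h,x:x+w],None,fx=5,fy=5,interpolation=cv2.INTER_CUBIC)
cv2.imwrite("pics/d1.png",np.hstack([f(t,270,150,80,110),f(s,310,100,80,110)]))
a=np.array(t[150:230,260:380]); cv2.imwrite("pics/d2.png",np.vstack([f(t,270,160,130,60),f(s,190,200,130,60)]))
E
```

```text
shift [  1.3  -0.2 100.8] turn [-0.12  0.11  0.  ] dist 100.8
```

View pics/d2.png

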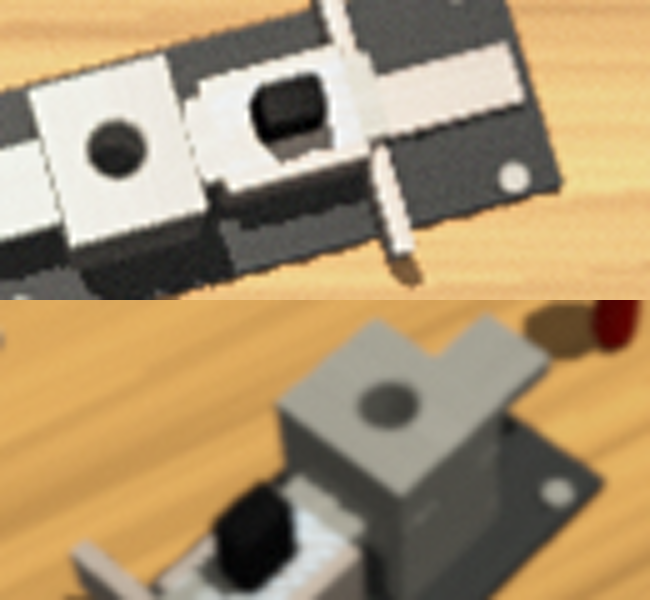

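The top half shows the fork hole dark right through at (117,148), with the strap's far end now beyond the fork. The holes look aligned in both views, so I go down on the pin.

Emit:
move_arm([
  [[1,1,0,40,0,0,0],[0.6,1,0,70,0,0,0],[0.6,1,0,90,0,0,0],[0.6,1,0,101,0,0,0],[0.6,1,0,102,0,0,0],[0,1,0,102,0,0,0],[0,1,0,102,0,0,0],[0,1,0,102,0,0,0],[0,1,0,102,0,0,0]],
], newtons=40)

```text
clock: 7.32
tool_pos: [0.4494, 0.3133, 0.0972]
eef_rot: [0.611, 0.792, 0.0, 0.0]
contact_force: [-1.9, -0.9, 4.7]
opening: 0.307
finger_force: 39.9
```

Emit:
move_arm([
  [[0,0,0,-10,0,0,0],[0,0,0,-40,0,0,0],[0,0,0,-80,0,0,0],[0,0,0,-120,0,0,0],[0,0,0,-145,0,0,0],[0,0,0,-145,0,0,0]],
])

```text
clock: 8.07
tool_pos: [0.4502, 0.3137, 0.2434]
eef_rot: [0.611, 0.791, 0.002, 0.001]
contact_force: [-0.4, -0.7, -4.1]
opening: 0.308
finger_force: 39.9
```

```bash
python3 - <<'E'
from h import *
go((.517,.022,.245),14.7); s=r.get_state(); print(s['contact_force'],s['opening'],s['finger_force'])
E
```

```text
shift [-299.1   -9.1   -2.1] turn [ 0.2  -0.08 -0.05] dist 299.2
[-0.36686436 -0.72814462 -4.05220888] 0.3083157099285038 39.86311529763043
```

Emit:
move_arm([
  [[0,-25,-1,-8,0,0,0],[0,-70,-2,-10,0,0,0],[0,-120,-4,-10,0,0,0],[0,-170,-5,-10,0,0,0],[0,-220,-7,-10,0,0,0],[0,-265,-8,-8,0,0,0],[0,-290,-9,-2,0,0,0],[0,-299,-9,5,0,0,0],[0,-299,-9,5,0,0,0],[0,-299,-9,5,0,0,0]],
])

```text
clock: 9.32
tool_pos: [0.5161, 0.0235, 0.2366]
eef_rot: [0.61, 0.792, 0.0, -0.0]
contact_force: [0.0, 0.0, -3.1]
opening: 0.304
finger_force: 39.9
```

```bash
python3 - <<'E'
from h import *
s=r.get_state(); X=s['tool_pos']; print(X)
im=r.snapshot("scene")[:,:,::-1]
tip=X-[0,0,.097]; p=proj("scene",tip); print("expected tip px",p,"hole px",proj("scene",np.array([.517,.022,.1])))
x,y=int(p[0])-60,int(p[1])-70
cv2.imwrite("pics/e1.png",cv2.resize(im[y:y+110,x:x+120],None,fx=5,fy=5,interpolation=cv2.INTER_CUBIC)); print(x,y)
t=r.snapshot("top")[:,:,::-1]; p=proj("top",tip); print(p); cv2.imwrite("pics/e2.png",t)
E
```

```text
[0.51612465 0.02346109 0.23662434]
expected tip px [267.24621984 207.59343459] hole px [267.35921713 219.63189451]
207 137
[293.13348665 185.76873388]
```

View pics/e1.png

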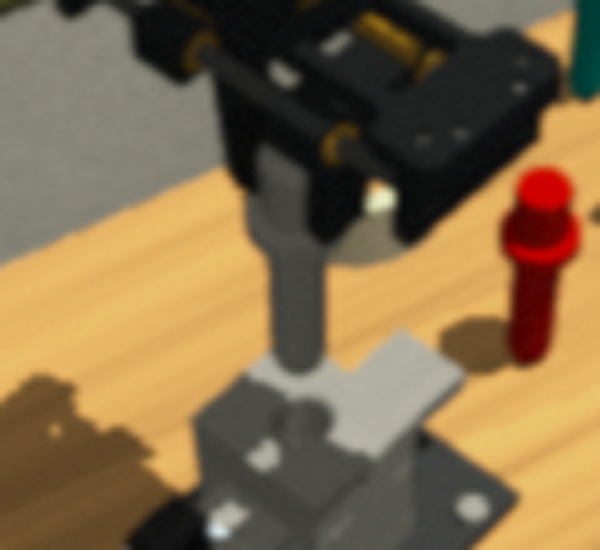

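The pin hangs upright in the gripper with its nose at crop (298,360), above the fork hole at (305,420). That is a few crop pixels left of the expected axis, so I measure the offset from the shank's edges.

```bash
python3 - <<'E'
from h import *
np.set_printoptions(precision=4,suppress=True)
im=cv2.imread("pics/e1.png"); hsv=cv2.cvtColor(im,cv2.COLOR_BGR2HSV)
m=((hsv[...,1]<90)&(hsv[...,2]<140)).astype(np.uint8)
X=np.array([.51612,.02346,.23662]); d=np.array([-.2538,.9673,0])
for y in (265,280,295,310,325,340):
    row=np.where(m[y,240:360])[0]+240
    c=(row.min()+row.max())/2; px=((c+.5)/5-.5+207,(y+.5)/5-.5+137)
    # height on axis matching this image row
    zs=np.linspace(.1,.24,561); pr=np.array([proj("scene",np.array([X[0],X[1],z])) for z in zs]); i=np.argmin(abs(pr[:,1]-px[1]))
    ax=np.array([X[0],X[1],zs[i]]); g=(proj("scene",ax+d*.001)-proj("scene",ax-d*.001))/2
    print(y,row.min(),row.max(),"z",zs[i],"col dev px",px[0]-pr[i,0],"-> mm along tool x",(px[0]-pr[i,0])/g[0],g)
P=lambda x,y:((x+.5)/5-.5+207,(y+.5)/5-.5+137)
print("tip plane",plane("scene",P(298,360),.1396),"hole scene",plane("scene",P(305.6,420),.1))
E
```

```text
265 272 323 z 0.19624999999999998 col dev px -0.3975099576875891 -> mm along tool x -1.1299343473435204 [ 0.3518 -0.2828]
280 273 321 z 0.18724999999999997 col dev px -0.6218648706715726 -> mm along tool x -1.7841702948084337 [ 0.3485 -0.2819]
295 273 321 z 0.178 col dev px -0.7473811512546149 -> mm along tool x -2.1646718952203017 [ 0.3453 -0.281 ]
310 274 321 z 0.16875 col dev px -0.7706343444153276 -> mm along tool x -2.2530487706814584 [ 0.342  -0.2801]
325 274 321 z 0.15925 col dev px -0.8949257259192223 -> mm along tool x -2.6415167912629642 [ 0.3388 -0.2792]Traceback (most recent call last):
  File "<stdin>", line 10, in <module>
  File "h.py", line 15, in proj
    c=r.camera_info(n); X=c['R']@X+c['t']; u=X[:2]/X[2]; u=u*(1+c['k1']*(u@u)); return u*c['fx']+[c['cx'],c['cy']]
ValueError: time passes only in moves, steps and waits
```

View pics/e2.png

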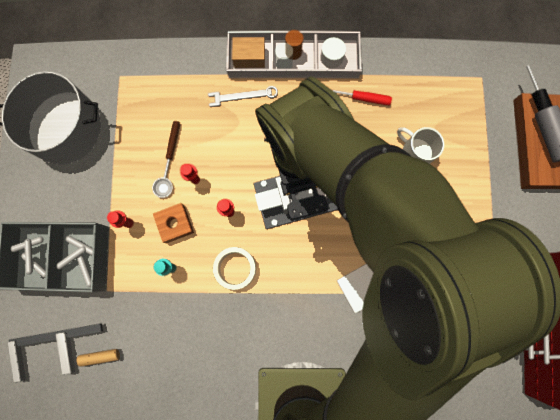

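The top view shows the stand empty and the bystanders in place, with the arm hiding the pin. From the shank edges the pin hangs about 2 mm back along tool x relative to the hole, so I shift that much and go down slowly into the fork's mouth.

Emit:
move_arm([
  [[0,2,0,10,0,0,0],[0,2,0,25,0,0,0],[0,2,0,34,0,0,0],[0,2,0,38,0,0,0],[0,2,0,41,0,0,0],[0,2,0,44,0,0,0]],
])

```text
clock: 10.18
tool_pos: [0.5162, 0.0235, 0.1927]
eef_rot: [0.611, 0.792, 0.0, 0.0]
contact_force: [-0.0, 0.8, -3.4]
opening: 0.307
finger_force: 39.9
```

Emit:
move_arm([
  [[0,0,0,2,0,0,0],[0,0,0,4,0,0,0],[0,0,0,6,0,0,0],[0,0,0,8,0,0,0]],
])

```text
clock: 10.68
tool_pos: [0.5163, 0.0235, 0.1847]
eef_rot: [0.611, 0.792, 0.0, 0.0]
contact_force: [-0.1, -0.3, -1.9]
opening: 0.307
finger_force: 39.8
```

Emit:
move_arm([
  [[0,0,0,3,0,0,0],[0,0,0,6,0,0,0],[0,0,0,9,0,0,0],[0,0,0,12,0,0,0],[0,0,0,15,0,0,0],[0,0,0,18,0,0,0]],
])

```text
clock: 11.42
tool_pos: [0.5161, 0.0235, 0.1666]
eef_rot: [0.611, 0.792, 0.0, 0.0]
contact_force: [1.0, 0.7, -2.0]
opening: 0.31
finger_force: 39.8
```

Inside the fork: tip at about 0.070 with no resistance. On through the strap.

Emit:
move_arm([
  [[0,0,0,3,0,0,0],[0,0,0,6,0,0,0],[0,0,0,9,0,0,0],[0,0,0,11,0,0,0]],
])

```text
clock: 11.92
tool_pos: [0.516, 0.0235, 0.1555]
eef_rot: [0.611, 0.792, 0.0, 0.0]
contact_force: [1.4, -0.3, -0.9]
opening: 0.31
finger_force: 39.8
```

Emit:
move_arm([
  [[0,0,0,3,0,0,0],[0,0,0,6,0,0,0],[0,0,0,9,0,0,0],[0,0,0,12,0,0,0],[0,0,0,15,0,0,0],[0,0,0,18,0,0,0]],
])

```text
clock: 12.68
tool_pos: [0.5169, 0.0236, 0.1383]
eef_rot: [0.611, 0.792, 0.001, 0.001]
contact_force: [1.8, -0.6, 7.1]
opening: 0.305
finger_force: 39.8
```

Emit:
move_arm([
  [[0,0,0,4,0,0,0],[0,0,0,8,0,0,0],[0,0,0,12,0,0,0],[0,0,0,16,0,0,0],[0,0,0,20,0,0,0]],
])

```text
clock: 13.3
tool_pos: [0.5165, 0.0235, 0.1175]
eef_rot: [0.611, 0.792, 0.0, 0.0]
contact_force: [2.7, 0.1, 2.6]
opening: 0.307
finger_force: 39.8
```

Emit:
move_arm([
  [[0,0,0,2,0,0,0],[0,0,0,4,0,0,0],[0,0,0,5,0,0,0],[0,0,0,6,0,0,0]],
])

```text
clock: 13.8
tool_pos: [0.5162, 0.0234, 0.113]
eef_rot: [0.611, 0.792, 0.0, 0.001]
contact_force: [-0.8, -2.0, 22.8]
opening: 0.308
finger_force: 39.9
```

Firm stop at exactly the expected height (0.113). I release and rise.

Emit:
move_arm([
  [[0,0,0,4,0,0,0],[1,0,0,2,0,0,0],[1,0,0,2,0,0,0],[1,0,0,2,0,0,0],[1,0,0,-20,0,0,0],[1,0,0,-60,0,0,0],[1,0,0,-110,0,0,0],[1,0,-50,-130,0,0,0],[1,0,-110,-130,0,0,0]],
])

```text
clock: 14.92
tool_pos: [0.4094, -0.0042, 0.2424]
eef_rot: [0.611, 0.792, 0.001, 0.001]
contact_force: [-0.4, -0.5, -1.2]
opening: 0.997
finger_force: 0.0
```

```bash
python3 - <<'E'
from h import *
s=r.get_state(); print(s['tool_pos'],s['contact_force'])
im=r.snapshot("scene")[:,:,::-1]
cv2.imwrite("pics/f1.png",cv2.resize(im[165:285,205:325],None,fx=5,fy=5,interpolation=cv2.INTER_CUBIC))
E
```

```text
[ 0.4093664  -0.00417836  0.24243459] [-0.40418847 -0.52330132 -1.1761498 ]
```

View pics/f1.png

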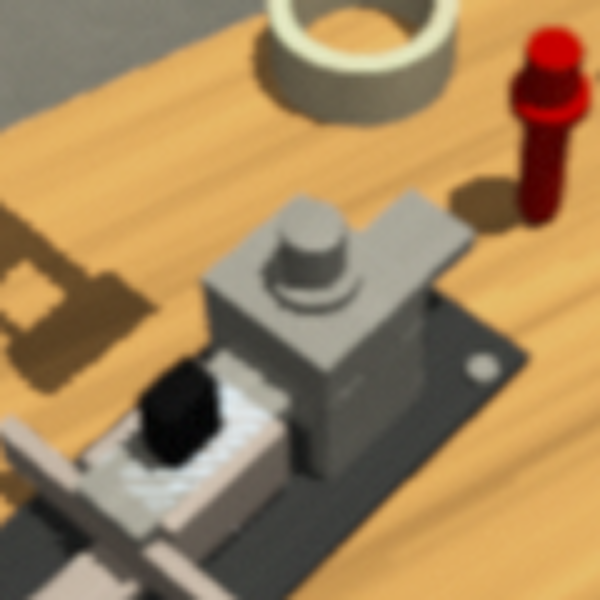

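The scene crop shows the pin upright in the fork at (312,255) with its flange flush on the top face. I confirm the height with a touch of the shut fingertips on the knob, which should meet it at 0.138.

Emit:
move_arm([
  [[0,0,40,0,0,0,0],[0,0,90,0,0,0,0],[0,0,110,0,0,0,0],[0,0,110,0,0,0,0],[0,0,110,30,0,0,0],[0,0,110,60,0,0,0],[0,0,110,80,0,0,0],[0,0,110,94,0,0,0],[0,0,110,98,0,0,0],[0,0,110,98,0,0,0]],
])

```text
clock: 16.23
tool_pos: [0.5158, 0.0234, 0.1439]
eef_rot: [0.611, 0.792, -0.0, 0.0]
contact_force: [0.2, 0.8, -0.1]
opening: 0.007
finger_force: 0.0
```

Emit:
move_arm([
  [[0,0,0,2,0,0,0],[0,0,0,4,0,0,0],[0,0,0,6,0,0,0],[0,0,0,8,0,0,0],[0,0,0,8,0,0,0]],
])

```text
clock: 16.85
tool_pos: [0.5162, 0.0235, 0.1384]
eef_rot: [0.611, 0.792, 0.0, 0.001]
contact_force: [-5.9, -1.9, 26.0]
opening: 0.005
finger_force: 13.0
```

Contact at 0.1384 with 26 N, so the head is home. I back off and hand in.

Emit:
move_arm([
  [[0,0,0,-10,0,0,0],[0,0,0,-50,0,0,0],[0,0,0,-100,0,0,0],[0,0,0,-100,0,0,0]],
])

```text
clock: 17.35
tool_pos: [0.5182, 0.0242, 0.239]
eef_rot: [0.611, 0.791, 0.003, 0.003]
contact_force: [0.1, -0.1, 0.2]
opening: 0.003
finger_force: 0.0
```

```bash
python3 -c "
from plant import r
print(r.get_state()['tool_pos'],r.get_state()['contact_force']); print(r.finish_job())"
```

```text
[0.51824713 0.02417304 0.23898316] [ 0.06941653 -0.12981474  0.24776421]
the job is handed in; nothing more can be done
None
```

The stop is slid 65 mm and the pin is through fork and strap with its head home (knob top touched at 0.138 m), the gripper is clear, the can, mug and spoon were not touched, and the job was handed in at about 17 s; no verdict came back.

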